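# Bring the next reed plate under the camera and set the focus

### The job

Turn the indexing table one click, the short way (its upright black posts are there to turn it by), so that the reed plate on the red carrier comes to rest in its detent under the inspection camera. Then turn the knob on the sloped blue focus box until its white pointer lines up with the orange mark. Leave all the carriers sitting in their nests, leave the other things on the bench alone, and finish clear of everything.

Things in the scene. Friction and masses are not known exactly. Their poses are not given: they have to be found in the camera images.
- station: Fixed inspection station: round grey plinth, 240 mm aluminium indexing table, camera over its far edge. Origin: on the table's vertical axis at bench height; x points from the axis to the camera and the column behind it, z up. Column: 28 mm thick, 300 mm tall, 165 mm from the axis along x. Camera head: white, 48 mm diameter, lens 191 mm above the bench, top 290 mm. Position and yaw vary.
- table_top (a point): On the axis, at the height of the table's top, 66 mm above the bench. Turns with the table. Six round nests have their centres 80 mm from the axis, at 0, 60, 120, 180, 240, 300 degrees from this x; each is edged by four brass pins 7 mm high. Where the nests are empty they show as black discs 60 mm wide.
- post_0 (a point): Top of one of the six upright posts by which the table is turned: black with a yellow band, 16 mm diameter, rising 58 mm from the table (top 124 mm above the bench), 104 mm from the axis, between the nests at 30, 90, 150, 210, 270, 330 degrees from table_top's x. This one is at 30 degrees. Turns with the table.
- turntable (a joint): Angle of the indexing table, rad, positive anticlockwise seen from above, 0 at the start. Sprung detents every 60 degrees (1.047 rad): it pulls itself into the nearest one when let go; about 4 N at a post takes it over the ridge between two.
- view (a point): Point under the camera at the height of the table's top (66 mm), 80 mm from the table's axis: the centre of the nest that is being looked at. Fixed to the station.
- red_carrier: Red round carrier, 56 mm diameter, 9 mm high, with an aluminium reed plate (46 x 20 x 3 mm) on it: the one to be looked at. Loose in a nest one place to the left or to the right of the camera. Origin: centre of its underside, z up.
- grey_carrier: Grey carrier of the same shape, in the nest on the other side of the camera.
- middle_carrier: Grey carrier of the same shape, under the camera at the start.
- focus_knob (a joint): Angle of the focus knob, rad, growing clockwise as seen looking at the sloped face; 0 when its white pointer points straight up the slope. It can turn from -0.6 to 2.2 and stays where it is left.
- focus_mark (a joint): Angle of the orange index mark round the knob, on the same scale as the knob: the pointer is on the mark when the two angles are equal. The mark stays where it is.
- knob_grip (a point): Where to grip the knob, on its axis: a black bar grip 66 mm long, 16 mm wide, on a dark round skirt of 35 mm radius. This point is 9 mm below the bar's top, 25 mm above the skirt, 36 mm from the sloped face. z: the knob's axis, outwards, tilted 30 degrees from vertical to the robot's side; x: along the bar to its white-pointer end (turns with the knob); y: across the bar, the way to pinch it.
- mark_line (a point): Middle of the orange mark, a radial line 19 mm long and 7 mm wide on the black ring round the knob, 45 mm from the knob's axis. x: from the axis out along the mark.
- focus_box: Fixed blue wedge-shaped focus box, 124 x 130 mm, 39 mm high in front and 110 mm at the back; its top face slopes 30 degrees, facing the robot. Origin: centre of its underside; x points from its low front to its high back. Position and yaw vary.
- screwdriver: Yellow-handled screwdriver, 170 mm, lying between the station and the robot, near the focus box; bystander. Origin at its middle.
- blue_bowl: Small blue bowl, 76 mm across, 40 mm high; bystander. Origin under its centre.
- felt_block: Pink felt block 100 x 60 x 35 mm; bystander. Origin under its centre.
- brush: Wooden brush, 170 mm, lying; bystander. Origin at its middle.
- glue_bottle: White glue bottle with a red cap, 48 mm diameter, 110 mm tall; bystander. Origin under its centre.
- glass_jar: Amber jar with a black lid, 70 mm diameter, 70 mm tall; bystander. Origin under its centre.
Things that resemble listed ones, but are neither listed nor needed, are in the scene too. There is more than one size of the focus_box; the job needs the larger. Of the things that look like the red_carrier, the smaller one is meant.

How it is judged:
By the outcome, as a careful person would: the job done as asked, in the order asked, and still so for the second after the job is handed in, with the robot touching nothing.
It also fails if it takes over 51 s, if anything falls off the work surface, if the arm or the gripper's body presses on something with over 40 N, if the wrist force passes 120 N, or if a joint passes its speed limit or range.

### The arm

A 6-joint arm with a two-finger parallel gripper is mounted at the origin on the work surface. World frame = base frame: x ahead of the robot, y to its left, z up, the work surface at z = 0. Lengths are in mm, angles in rad, forces in N, time in s.
With the tool pointing down it reaches from about 350 to 775 mm from the base axis. Payload 7.3 kg.
Tool frame: the origin (TCP) lies midway between the tips of the shut fingers; the grasp point (between the pads) lies 19 mm behind it; z points along the fingers, y is the line along which they close (so a half turn about z gives the same grasp; the last joint's range is limited). The gripper opens to 92 mm and grips with 3 to 60 N. Pads are 19 mm wide; open, the fingers measure 130 mm over their backs; the gripper's body (75 mm by 190 mm) begins 47 mm behind the grasp point.
Start: joints at [-1.248, 0.342, 1.524, -0, 1.275, -0.146], TCP at [237.228, -468.367, 226.741] pointing down, gripper open.
Joint ranges: [-2.53, 2.53], [-0.77, 2.02], [0.04, 2.7], [-1, 4.14], [0.28, 2.66], [-3.11, 3.11]. Speed limits (rad/s): [2.57, 2.57, 3.14, 3.14, 3.14, 3.14].

### API

Orientations are given as [roll, pitch, yaw] about the fixed x, y, z axes, in that order (R = Rz(yaw) Ry(pitch) Rx(roll)).
In Python, from plant import bot gives the robot as it stands.
- The arm moves only by the tool servo_tool, never from a script. Its argument "deltas" is a list of rows, each a list of 2 entries, a list of its own where there are three numbers: the shift along the tool's x, y, z in m, then the turn, a rotation vector about the tool's x, y, z in degrees. A call has 1 to 20 rows; each row shifts and turns the commanded pose from where the row before left it, along the tool's axes as they then stand; what a row does not reach is not made up. A row lasts 1/8 s, in which the tool goes at most 62.5 mm and 10.7 degrees, less where a joint would pass 70% of its speed; a pose out of reach is approached as far as the arm can. A call with a gripper value outside its range is refused whole. "fingers" is the opening, from 0 (shut) to 1 (fully open), set as the call begins (left out, the last holds). The fingers move at their own pace and stop on an object; the grip force is fixed at half the most. Time passes only in rows, so rows that do not move let the fingers close. It gives the time, the measured TCP pose, the force, the opening and the grip force at its end, in the units of the state.
- bot.get_obs(): the state, without advancing time (a new reading comes with each control period).
- bot.capture(name): name is "scene" or "top" or "wrist"; returns the picture (480x640x3 uint8, red, green, blue); there is no depth.
- bot.camera_model(name): a dict with "mtx" (3x3 intrinsics, pixels), "xyz" and "rotation" of the camera in the world. Camera axes: x right, y down, z forward; pixel columns grow to the right and rows downward; lengths in mm; the calibration is good to about 2 mm. The wrist camera is an equidistant fisheye: a pixel r from the principal point sees the ray r / f radians off the axis. A picture is of the moment at which its call begins: read the wrist's pose just before it. camera_model takes no time and is no camera call; for the wrist camera it gives the pose at the moment of the call.
- bot.close_job(): hands the job in; it is judged then, once.
The state is a dict: "time": time; "joint_positions": joint angles; "dq": joint speeds; "tau": joint torques, N m; "tool_pos": TCP position; "tcp_rot": TCP orientation; "contact_force": force on the tool from outside, world axes, zero at the start; "moment": the same for the moment, N m; "grip_width": finger opening in mm; "finger_force": force on a finger pad.
Only numpy, scipy, OpenCV 4.12 (cv2) and the standard library are available. Lean on these libraries where they do the work, as an engineer would, in place of code of your own. Each camera call takes 0.05 s, during which the arm holds its last target. There are 200 camera calls.

## Working session

There is one attempt and no reset: what is moved stays moved. The work goes in short steps, Python scripts to look and compute and a tool call to move; the robot and the scene stay as the last step left them, time stands still between calls to the robot, and variables do not carry over. Pictures are saved under pics/ and viewed, at most 10 in all, crops included, and the job is handed in when it is done.

Besides the shell and the picture viewer there is one more tool, called after "Request:" as name(argument=value, ...) on one line, values as JSON. servo_tool: Moves the arm, as the interface text tells. Its arguments: {"type":"object","properties":{"deltas":{"type":"array"},"fingers":{"type":"number"}},"required":["deltas"]}

```bash
mkdir -p pics; ls
python3 - <<'E'
from plant import bot
import cv2,numpy as np
for n in("scene","top"):
    m=bot.camera_model(n); print(n,np.round(m["mtx"],1).tolist(),np.round(m["xyz"],1),np.round(m["rotation"],4).tolist())
    cv2.imwrite(f"pics/{n}0.png",cv2.cvtColor(bot.capture(n),cv2.COLOR_RGB2BGR))
m=bot.camera_model("wrist");print(m)
o=bot.get_obs();print(o)
E
```

```text
pics
scene [[589.8, 0.0, 320.3], [0.0, 589.8, 249.3], [0.0, 0.0, 1.0]] [1240.6  774.1 1074.4] [-2.3031, 0.0072, 2.4474]
top [[528.3, 0.0, 318.9], [0.0, 528.3, 237.7], [0.0, 0.0, 1.0]] [ 458.   -97.9 1289. ] [-3.039, 0.0092, -1.5787]
{'mtx': array([[371.64829954,   0.        , 318.4665667 ],
       [  0.        , 371.64829954, 240.1314503 ],
       [  0.        ,   0.        ,   1.        ]]), 'xyz': array([ 301.20577034, -435.03598317,  384.11400895]), 'rotation': array([ 2.86703804e+00,  1.76663275e-03, -1.10176851e+00])}
{'time': 0.1, 'joint_positions': array([-1.24800474e+00,  3.42642111e-01,  1.52492223e+00,  1.94007069e-07,
        1.27539695e+00, -1.46007271e-01]), 'dq': array([-0.0009094 , -0.00097564, -0.00258129,  0.00155189,  0.00075341,
       -0.00107512]), 'tau': array([ 2.09074002e-03, -4.32001948e+01, -2.44694799e+01,  7.18557998e-02,
        5.25866705e-02, -5.46935075e-05]), 'tool_pos': array([ 237.10306606, -468.00241603,  226.11987683]), 'tcp_rot': array([-3.14023860e+00, -1.99306589e-04,  4.68798667e-01]), 'contact_force': array([-0.94228577,  0.91067145,  0.37219799]), 'moment': array([0.01518689, 0.05657432, 0.02651086]), 'finger_force': 0.0, 'grip_width': 91.79316633291623}
```

View pics/top0.png

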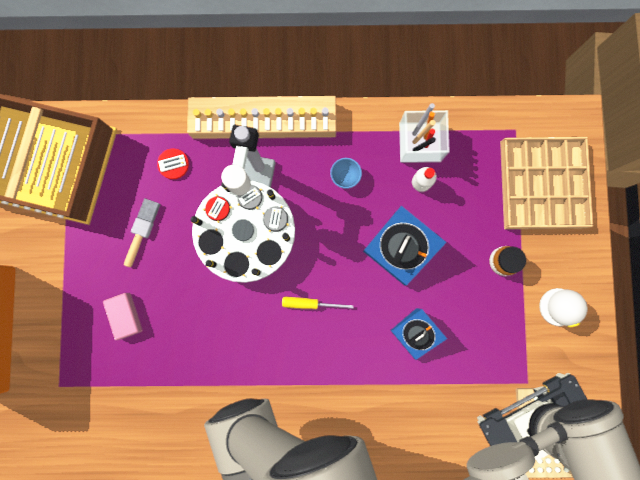

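View pics/scene0.png

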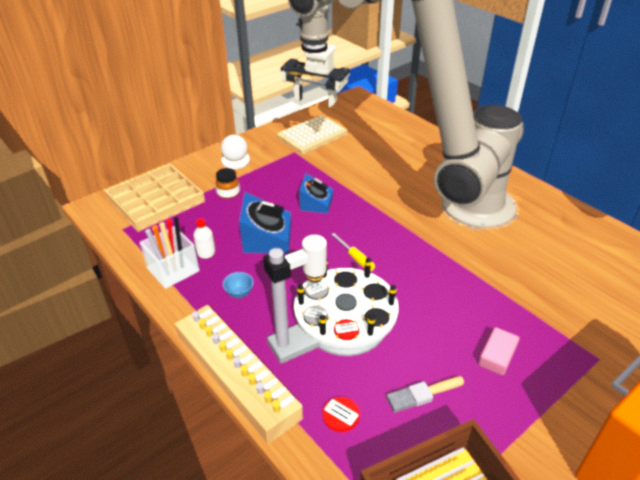

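The top view shows the table at about (243,231). The red carrier is at (217,209), on the +y side, and the camera nest is at (249,197). That makes the short way clockwise. The larger blue box is at (405,246), with its orange mark near (422,254). In the scene view the table is at (346,305) and the box knob at (265,215).

```bash
cat > h.py <<'E'
import numpy as np,cv2
from scipy.spatial.transform import Rotation as Ro
def model(bot,n):
    m=bot.camera_model(n); return dict(K=m["mtx"],p=np.array(m["xyz"]),R=Ro.from_euler("xyz",m["rotation"]).as_matrix(),fish=n=="wrist")
def ray(m,uv):
    K=m["K"];x=(uv[0]-K[0,2])/K[0,0];y=(uv[1]-K[1,2])/K[1,1]
    if m["fish"]:
        r=np.hypot(x,y)+1e-12;d=np.array([x/r*np.sin(r),y/r*np.sin(r),np.cos(r)])
    else: d=np.array([x,y,1.]);d/=np.linalg.norm(d)
    return m["R"]@d
def proj(m,P):
    c=m["R"].T@(np.array(P)-m["p"])
    if m["fish"]:
        r=np.hypot(c[0],c[1]);t=np.arctan2(r,c[2]);x,y=c[0]/r*t,c[1]/r*t
    else: x,y=c[0]/c[2],c[1]/c[2]
    return np.array([m["K"][0,0]*x+m["K"][0,2],m["K"][1,1]*y+m["K"][1,2]])
def plane(m,uv,z): 
    d=ray(m,uv);return m["p"]+d*(z-m["p"][2])/d[2]
def tri(ms,uvs):
    A=np.zeros((3,3));b=np.zeros(3)
    for m,uv in zip(ms,uvs):
        d=ray(m,uv);Q=np.eye(3)-np.outer(d,d);A+=Q;b+=Q@m["p"]
    X=np.linalg.solve(A,b);return X,[np.linalg.norm(np.cross(ray(m,u),X-m["p"])) for m,u in zip(ms,uvs)]
def blobs(im,lo,hi,roi,amin=8):
    "HSV blobs in roi (x0,y0,x1,y1), im RGB -> list of (area,cx,cy)"
    x0,y0,x1,y1=roi;h=cv2.cvtColor(im,cv2.COLOR_RGB2HSV)[y0:y1,x0:x1]
    n,l,s,c=cv2.connectedComponentsWithStats(cv2.inRange(h,lo,hi))
    return [(int(s[i,4]),round(c[i][0]+x0,1),round(c[i][1]+y0,1)) for i in range(1,n) if s[i,4]>=amin]
E
python3 - <<'E'
from plant import bot
from h import *
ti=cv2.cvtColor(cv2.imread("pics/top0.png"),cv2.COLOR_BGR2RGB);si=cv2.cvtColor(cv2.imread("pics/scene0.png"),cv2.COLOR_BGR2RGB)
T,S=model(bot,"top"),model(bot,"scene")
print("nest top",blobs(ti,(0,0,0),(180,255,45),(190,180,300,285)))
print("nest scn",blobs(si,(0,0,0),(180,255,45),(290,260,405,355)))
print("yel top",blobs(ti,(20,100,100),(35,255,255),(190,180,300,285),2))
print("yel scn",blobs(si,(20,100,100),(35,255,255),(290,255,405,340),2))
print("red top",blobs(ti,(0,150,100),(6,255,255),(150,140,300,285)), "scn",blobs(si,(0,150,100),(6,255,255),(290,260,405,430)))
print("org top",blobs(ti,(6,150,150),(18,255,255),(360,200,450,290),3),"scn",blobs(si,(6,150,150),(18,255,255),(235,190,295,260),3))
print("blue top",blobs(ti,(100,120,60),(118,255,255),(360,200,450,290)),"wht",blobs(ti,(0,0,170),(180,60,255),(380,225,430,270),3),"scn",blobs(si,(0,0,170),(180,60,255),(235,190,295,260),3))
c=[cv2.resize(ti[175:290,185:300],(400,400),interpolation=cv2.INTER_CUBIC),cv2.resize(ti[200:290,360:450],(400,400),interpolation=cv2.INTER_CUBIC)]
cv2.imwrite("pics/crop1.png",cv2.cvtColor(np.hstack(c),cv2.COLOR_RGB2BGR))
E
```

```text
nest top [(14, np.float64(199.6), np.float64(222.4)), (20, np.float64(215.5), np.float64(232.6)), (9, np.float64(214.2), np.float64(264.2)), (34, np.float64(230.1), np.float64(271.3))]
nest scn [(23, np.float64(366.8), np.float64(270.8)), (23, np.float64(300.2), np.float64(297.6)), (24, np.float64(391.0), np.float64(298.5)), (26, np.float64(321.9), np.float64(328.2)), (28, np.float64(370.1), np.float64(328.6))]
yel top [(3, np.float64(225.0), np.float64(188.0)), (2, np.float64(260.5), np.float64(189.0)), (3, np.float64(216.3), np.float64(194.7)), (4, np.float64(270.5), np.float64(195.8)), (3, np.float64(230.3), np.float64(206.7)), (4, np.float64(256.5), np.float64(207.5)), (2, np.float64(281.0), np.float64(206.5)), (3, np.float64(203.7), np.float64(209.3)), (4, np.float64(196.8), np.float64(221.2)), (3, np.float64(217.7), np.float64(221.3)), (3, np.float64(287.0), np.float64(224.0)), (3, np.float64(269.3), np.float64(230.3)), (2, np.float64(198.5), np.float64(236.0)), (2, np.float64(285.5), np.float64(239.0)), (5, np.float64(222.2), np.float64(247.0)), (2, np.float64(281.5), np.float
[... 1377 characters left out ...]
 (11, np.float64(420.5), np.float64(230.2)), (4, np.float64(382.8), np.float64(233.5)), (61, np.float64(403.7), np.float64(244.3)), (4, np.float64(380.2), np.float64(238.8)), (9, np.float64(427.0), np.float64(241.0)), (3, np.float64(380.0), np.float64(248.0)), (6, np.float64(427.3), np.float64(252.2)), (4, np.float64(387.5), np.float64(261.5)), (3, np.float64(422.3), np.float64(261.3)), (3, np.float64(419.0), np.float64(264.3))] scn [(15, np.float64(236.2), np.float64(191.5)), (38, np.float64(266.9), np.float64(203.1)), (4, np.float64(247.0), np.float64(209.5)), (3, np.float64(258.0), np.float64(226.0)), (139, np.float64(275.8), np.float64(253.6)), (64, np.float64(290.1), np.float64(256.0))]
```

View pics/crop1.png

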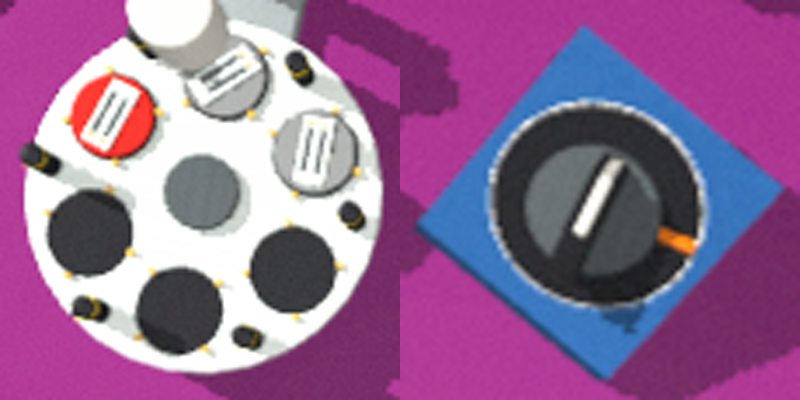

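The crop shows three empty nests, the red carrier at upper left and black posts. The larger box's bar knob has its white pointer end at the upper right, and the orange mark is at crop (677,240). Next I fit the table and look with the wrist camera.

Run:
```python
from plant import bot
from h import *
from scipy.optimize import least_squares
ti=cv2.cvtColor(cv2.imread("pics/top0.png"),cv2.COLOR_BGR2RGB);si=cv2.cvtColor(cv2.imread("pics/scene0.png"),cv2.COLOR_BGR2RGB)
T,S=model(bot,"top"),model(bot,"scene")
b=[x for x in blobs(ti,(0,0,0),(180,255,80),(190,180,300,285),150)];c=[x for x in blobs(si,(0,0,0),(180,255,80),(290,255,405,355),60)]
print(b);print(c)
pts=[plane(T,x[1:],66)[:2] for x in b if x[0]<700]; ps=[plane(S,x[1:],66)[:2] for x in c]
print(np.round(pts,1),np.round(ps,1))
# hub disc (grey) as centre
print("hub",blobs(ti,(80,5,80),(130,80,150),(228,215,260,248),100),blobs(si,(80,5,60),(130,80,150),(330,285,362,318),60))
w=bot.capture("wrist");W=model(bot,"wrist");np.save("w1.npy",w);np.save("w1m.npy",W,allow_pickle=True)
cv2.imwrite("pics/w1.png",cv2.cvtColor(w,cv2.COLOR_RGB2BGR))
```

```text
[(454, np.float64(210.5), np.float64(241.6)), (450, np.float64(268.7), np.float64(252.4)), (451, np.float64(236.1), np.float64(264.0))]
[(220, np.float64(345.1), np.float64(278.8)), (246, np.float64(375.1), np.float64(291.1)), (288, np.float64(376.0), np.float64(318.0))]
[[577.1 165. ]
 [550.7  29.2]
 [524.4 104.8]] [[551.2  28.2]
 [524.4 105. ]
 [581.2 167.3]]
hub [(354, np.float64(242.7), np.float64(229.9))] [(251, np.float64(345.6), np.float64(301.6))]
```

View pics/w1.png

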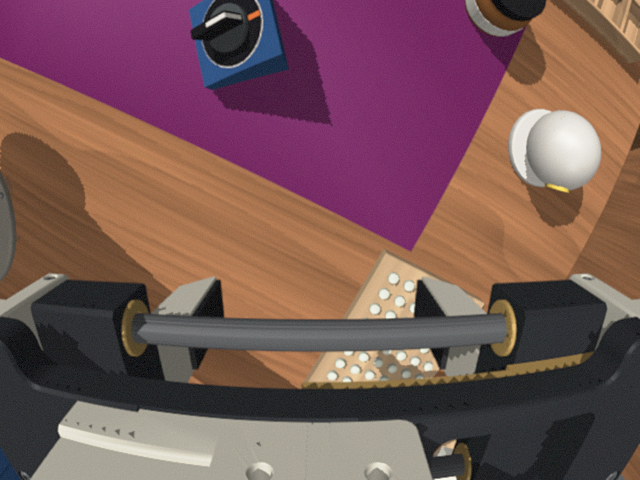

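Request:
servo_tool(deltas=[[[0.0297,-0.0216,0.0041],[0,0,0]],[[0.0297,-0.0216,0.0041],[0,0,0]],[[0.0297,-0.0216,0.0041],[0,0,0]],[[0.0297,-0.0216,0.0041],[0,0,0]],[[0.0297,-0.0216,0.0041],[0,0,0]],[[0.0297,-0.0216,0.0041],[0,0,0]],[[0.0297,-0.0216,0.0041],[0,0,0]],[[0.0297,-0.0216,0.0041],[0,0,0]],[[0.0297,-0.0216,0.0041],[0,0,0]],[[0.0297,-0.0216,0.0041],[0,0,0]],[[0.0297,-0.0216,0.0041],[0,0,0]],[[0.0297,-0.0216,0.0041],[0,0,0]],[[0.0297,-0.0216,0.0041],[0,0,0]],[[0.0297,-0.0216,0.0041],[0,0,0]],[[0.0297,-0.0216,0.0041],[0,0,0]],[[0.0297,-0.0216,0.0041],[0,0,0]],[[0,0,0],[0,0,3.9]],[[0,0,0],[0,0,3.9]],[[0,0,0],[0,0,0]]], fingers=0.5)

```text
time: 2.52
tool_pos: [504.8, 54.8, 160.8]
tcp_rot: [-3.141, 0.001, 0.333]
contact_force: [0.4, -0.2, 0.1]
grip_width: 45.9
finger_force: 0.0
```

Run:
```python
from plant import bot
from h import *
W=model(bot,"wrist");w=bot.capture("wrist")
cv2.imwrite("pics/w2.png",cv2.cvtColor(w,cv2.COLOR_RGB2BGR))
for P in [(505.1,55.5,124),(505.1,55.5,66),(603.4,89.4,66),(682,74,66),(550.7,29.2,66),(524.4,104.8,66)]: print(P,np.round(proj(W,P),1))
print(blobs(w,(0,0,0),(180,255,60),(0,0,640,300),800))
```

```text
(505.1, 55.5, 124) [318.5 268.8]
(505.1, 55.5, 66) [318.5 240.4]
(603.4, 89.4, 66) [318.8  90.5]
(682, 74, 66) [377.5  -2.3]
(550.7, 29.2, 66) [376.1 192.4]
(524.4, 104.8, 66) [260.3 192.6]
[(5018, np.float64(202.8), np.float64(94.7)), (5360, np.float64(260.3), np.float64(190.8)), (5356, np.float64(375.1), np.float64(190.4)), (1583, np.float64(168.3), np.float64(292.2)), (1577, np.float64(468.7), np.float64(292.2))]
```

View pics/w2.png

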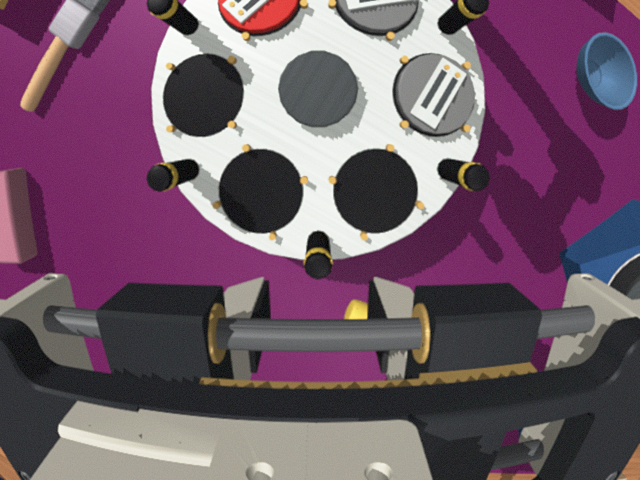

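The wrist view shows the post top at (318,265), 4 px from the predicted (318,269) and centred between the fingers. The nests match to within 2 px. Descending.

Request:
servo_tool(deltas=[[[0,0,0.02],[0,0,0]],[[0,0,0.02],[0,0,0]],[[0,0,0.02],[0,0,0]],[[0.001,0,0.01],[0,0,0]]])

```text
time: 3.08
tool_pos: [505.4, 54.8, 90.2]
tcp_rot: [-3.141, 0.001, 0.333]
contact_force: [0.2, 0.5, 0.1]
grip_width: 45.8
finger_force: 0.0
```

Request:
servo_tool(deltas=[[[0,0,0],[0,0,0]],[[0,0,0],[0,0,0]],[[0,0,0],[0,0,0]]], fingers=0.25)

```text
time: 3.45
tool_pos: [506.4, 54.9, 91.8]
tcp_rot: [3.141, -0.001, 0.333]
contact_force: [0.0, 0.3, -0.1]
grip_width: 24.2
finger_force: 0.0
```

Request:
servo_tool(deltas=[[[0.00014,-0.00544,0],[0,0,3]],[[0.00014,-0.00544,0],[0,0,3]],[[0.00014,-0.00544,0],[0,0,3]],[[0.00014,-0.00544,0],[0,0,3]],[[0.00014,-0.00544,0],[0,0,3]],[[0.00014,-0.00544,0],[0,0,3]],[[0.00014,-0.00544,0],[0,0,3]],[[0.00014,-0.00544,0],[0,0,3]],[[0.00014,-0.00544,0],[0,0,3]],[[0.00014,-0.00544,0],[0,0,3]],[[0.00014,-0.00544,0],[0,0,3]],[[0.00014,-0.00544,0],[0,0,3]],[[0.00014,-0.00544,0],[0,0,3]],[[0.00014,-0.00544,0],[0,0,3]],[[0.00014,-0.00544,0],[0,0,3]],[[0.00014,-0.00544,0],[0,0,3]],[[0.00014,-0.00544,0],[0,0,3]],[[0.00014,-0.00544,0],[0,0,3]],[[0.00014,-0.00544,0],[0,0,3]],[[0.00014,-0.00544,0],[0,0,3]]])

```text
time: 5.95
tool_pos: [526.0, 157.3, 91.7]
tcp_rot: [-3.141, -0.001, -0.716]
contact_force: [-0.7, 1.4, 0.7]
grip_width: 22.8
finger_force: 0.0
```

Request:
servo_tool(deltas=[[[0,0,0],[0,0,0]],[[0,0,0],[0,0,0]],[[0,0,0],[0,0,0]],[[0,0,0],[0,0,0]]], fingers=0.5)

```text
time: 6.45
tool_pos: [525.6, 156.9, 91.2]
tcp_rot: [3.142, -0.0, -0.714]
contact_force: [0.5, -0.0, -0.3]
grip_width: 45.8
finger_force: 0.0
```

Request:
servo_tool(deltas=[[[0,0,-0.02],[0,0,0]],[[0,0,-0.035],[0,0,0]],[[0,0,-0.035],[0,0,0]],[[0,0,-0.03],[0,0,0]],[[0,0,0],[0,0,0]]])

```text
time: 7.08
tool_pos: [526.8, 157.2, 213.5]
tcp_rot: [-3.138, -0.003, -0.714]
contact_force: [-0.7, -0.3, -0.6]
grip_width: 45.8
finger_force: 0.0
```

Run:
```python
from plant import bot
from h import *
W=model(bot,"wrist");w=bot.capture("wrist");t=bot.capture("top");T=model(bot,"top")
c=[cv2.resize(t[165:290,180:305],(400,400),interpolation=cv2.INTER_CUBIC),cv2.resize(w[:300],(400,188))]
o=np.zeros((400,800,3),np.uint8);o[:,:400]=c[0];o[:188,400:]=c[1]
cv2.imwrite("pics/c2.png",cv2.cvtColor(o,cv2.COLOR_RGB2BGR))
print([np.round(plane(T,x[1:],66)[:2],1) for x in blobs(t,(0,0,0),(180,255,80),(190,180,300,285),150)])
print([np.round(plane(W,x[1:],66)[:2],1) for x in blobs(w,(0,0,0),(180,255,60),(100,0,540,260),3000)])
O=np.array([603.4,89.4])
for n in range(6):
    a=np.radians(-11+60*n);print(n*60,np.round(O+80*np.array([np.cos(a),np.sin(a)]),1))
```

```text
[array([655.4, 150.5]), array([537.4, 158.7])]
[array([655.5, 150.8]), array([577.4, 165.5]), array([525.4, 105.3])]
0 [681.9  74.1]
60 [655.9 149.8]
120 [577.4 165. ]
180 [524.9 104.7]
240 [550.9  29. ]
300 [629.4  13.8]
```

View pics/c2.png

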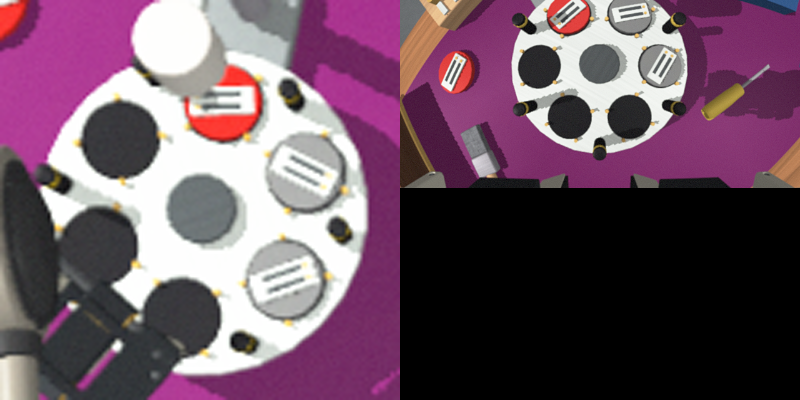

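The table came to rest one click on. Red is under the camera, both greys sit in their nests, and the nest centres match the detent positions to about 1 mm. Next I locate the focus box.

```bash
cat > box.py <<'E'
from plant import bot
from h import *
t=cv2.cvtColor(cv2.imread("pics/top0.png"),cv2.COLOR_BGR2RGB);s=cv2.cvtColor(cv2.imread("pics/scene0.png"),cv2.COLOR_BGR2RGB)
T,S=model(bot,"top"),model(bot,"scene")
def quad(im,roi):
    x0,y0,x1,y1=roi;h=cv2.cvtColor(im,cv2.COLOR_RGB2HSV)[y0:y1,x0:x1]
    m=cv2.morphologyEx(cv2.inRange(h,(100,110,130),(120,255,255)),cv2.MORPH_CLOSE,np.ones((25,25)))
    c=max(cv2.findContours(m,0,2)[0],key=cv2.contourArea);c=cv2.convexHull(c)
    return cv2.approxPolyDP(c,6,True)[:,0]+[x0,y0]
q=quad(t,(355,195,455,295));print(q.tolist())
cs={k:f(q) for k,f in dict(top=lambda q:q[q[:,1].argmin()],left=lambda q:q[q[:,0].argmin()],bot=lambda q:q[q[:,1].argmax()],right=lambda q:q[q[:,0].argmax()]).items()}
P={k:plane(T,v,110 if k in("top","right") else 39) for k,v in cs.items()}
for k in P: print(k,np.round(P[k],1))
c=sum(P.values())/4;d=(P["top"]+P["right"]-P["left"]-P["bot"]);yaw=np.arctan2(d[1],d[0])
print("centre",np.round(c,1),"yaw",np.degrees(yaw),"depth",np.linalg.norm(d[:2])/2,"width",np.linalg.norm(P["top"]-P["left"]-P["right"]+P["bot"])/2, np.linalg.norm(P["top"]-P["right"]),np.linalg.norm(P["left"]-P["bot"]))
n=np.array([-.5*np.cos(yaw),-.5*np.sin(yaw),.866]);print("grip",np.round(c+36*n,1),"proj",np.round(proj(T,c+36*n),1),np.round(proj(S,c+36*n),1))
E
python3 box.py
```

```text
[[400, 195], [454, 239], [408, 294], [355, 253]]
top [ 674.8 -272.   110. ]
left [ 549.6 -172.7   39. ]
bot [ 452.  -295.7   39. ]
right [ 573.9 -390.3  110. ]
centre [ 562.6 -282.7   74.5] yaw -38.11792514080994 depth 157.07889445335755 width 2.881054914204427 155.53340007976055 157.02142881282276
grip [ 548.4 -271.6  105.7] proj [400.9 251. ] [271.7 207.2]
```

```bash
sed -i 's/m=cv2.morphologyEx(\(.*\),cv2.MORPH_CLOSE,np.ones((25,25)))/m=cv2.morphologyEx(\1,cv2.MORPH_OPEN,np.ones((3,3)))/' box.py; python3 box.py
```

```text
[[400, 207], [444, 241], [407, 284], [365, 251]]
top [ 647.4 -271.4  110. ]
left [ 554.1 -196.5   39. ]
bot [ 475.4 -294.    39. ]
right [ 569.6 -367.9  110. ]
centre [ 561.6 -282.4   74.5] yaw -38.43968886238411 depth 119.6761235784887 width 0.6645566739254688 123.97279057343556 125.29998328829782
grip [ 547.5 -271.2  105.7] proj [400.7 251.3] [272.  207.2]
```

Request:
servo_tool(deltas=[[[0.0211,0.0222,-0.0006],[0,0,0]],[[0.0211,0.0222,-0.0006],[0,0,0]],[[0.0211,0.0222,-0.0006],[0,0,0]],[[0.0211,0.0222,-0.0006],[0,0,0]],[[0.0211,0.0222,-0.0006],[0,0,0]],[[0.0211,0.0222,-0.0006],[0,0,0]],[[0.0211,0.0222,-0.0006],[0,0,0]],[[0.0211,0.0222,-0.0006],[0,0,0]],[[0.0211,0.0222,-0.0006],[0,0,0]],[[0.0211,0.0222,-0.0006],[0,0,0]],[[0.0211,0.0222,-0.0006],[0,0,0]],[[0.0211,0.0222,-0.0006],[0,0,0]],[[0.0211,0.0222,-0.0006],[0,0,0]],[[0.0211,0.0222,-0.0006],[0,0,0]]])

```text
time: 8.93
tool_pos: [544.5, -272.0, 217.6]
tcp_rot: [3.141, 0.003, -0.715]
contact_force: [0.9, 0.1, -0.1]
grip_width: 45.6
finger_force: 0.0
```

Request:
servo_tool(deltas=[[[0,0,0],[0,0,-10.14]],[[0,0,0],[0,0,-10.14]],[[0,0,0],[0,0,-10.14]],[[0,0,0],[0,0,-10.14]],[[0,0,0],[0,0,-10.14]],[[0,0,0],[0,0,-10.14]],[[0,0,0],[0,0,-10.14]],[[0,0,0],[0,0,-10.14]],[[0,0,0],[0,0,-10.14]],[[0,0,0],[0,0,-10.14]],[[0,0,0],[0,0,-10.14]],[[0,0,0],[0,0,-10.14]],[[0,0,0],[0,0,-10.14]],[[0,0,0],[0,0,-10.14]],[[0,0,0],[0,0,-10.14]],[[0,0,0],[0,0,-10.14]],[[0,0,0],[0,0,-10.14]],[[0,0,0],[0,0,-10.14]],[[0,0,0],[0,0,0]]])

```text
time: 11.3
tool_pos: [544.6, -271.0, 217.9]
tcp_rot: [-3.141, -0.003, 2.469]
contact_force: [0.0, -0.0, -0.2]
grip_width: 46.3
finger_force: 0.0
```

Run:
```python
from plant import bot
from h import *
W=model(bot,"wrist");w=bot.capture("wrist");np.savez("w3.npz",w=w,**W)
cv2.imwrite("pics/w3.png",cv2.cvtColor(w,cv2.COLOR_RGB2BGR))
print(proj(W,(547.5,-271.2,105.7)),proj(W,(561.6,-282.4,74.5)))
```

```text
[321.3840392  241.10367502] [321.08439922 251.57246101]
```

View pics/w3.png

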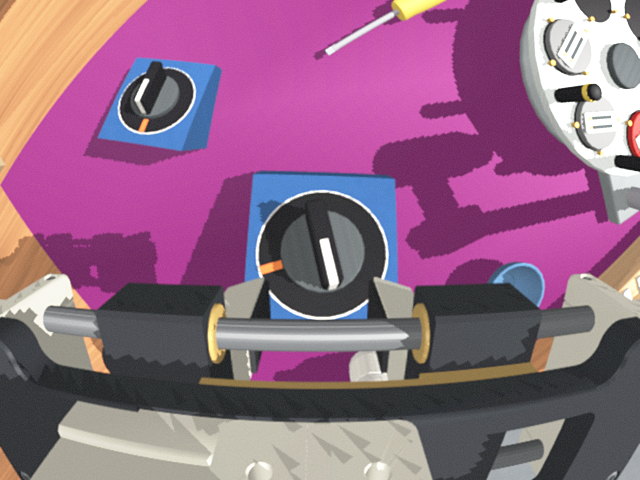

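The wrist view shows the bar from about (317,205) to its white end at (331,287), pointing nearly up-slope. The orange mark is at (271,267), clockwise from it. The ring centre is near (322,254).

```bash
cat > knob.py <<'E'
from plant import bot
from h import *
def measure(w,W,c=np.array([561.6,-282.4,74.5]),yaw=np.radians(-38.44),verbose=True,box=(225,150,410,325)):
    up=np.array([.866*np.cos(yaw),.866*np.sin(yaw),.5]);n=np.array([-.5*np.cos(yaw),-.5*np.sin(yaw),.866]);rt=np.cross(up,n)
    def onf(uv,h):
        d=ray(W,uv);X=W["p"]+d*((c+h*n-W["p"])@n)/(d@n);return np.array([(X-c)@up,(X-c)@rt])  # up-slope,right
    x0,y0,x1,y1=box;hsv=cv2.cvtColor(w,cv2.COLOR_RGB2HSV)[y0:y1,x0:x1]
    def comps(lo,hi,amin):
        k,l,s,cc=cv2.connectedComponentsWithStats(cv2.inRange(hsv,lo,hi))
        return [np.argwhere(l==i)[:,::-1]+[x0,y0] for i in range(1,k) if s[i,4]>amin]
    # ring: white thin rim pixels enclosed by blue -> hull of non-blue disc
    bl=cv2.inRange(hsv,(100,110,60),(120,255,255));dk=cv2.inRange(hsv,(0,0,0),(180,90,90))
    dk=cv2.morphologyEx(dk,cv2.MORPH_OPEN,np.ones((5,5)))
    cnt=max(cv2.findContours(dk,0,1)[0],key=cv2.contourArea);hull=cv2.convexHull(cnt)[:,0]+[x0,y0]
    rp=np.array([onf(p,0) for p in hull]);(cx,cy),r=cv2.minEnclosingCircle(rp.astype(np.float32))
    A=np.c_[2*rp,np.ones(len(rp))];s=np.linalg.lstsq(A,(rp**2).sum(1),rcond=None)[0]
    print("ring LSQ centre",s[:2].round(1),"R",np.sqrt(s[2]+s[0]**2+s[1]**2).round(1),"enc",round(cx,1),round(cy,1),round(r,1))
    og=max(comps((4,140,120),(20,255,255),20),key=len);m=onf(og.mean(0),0);q=m-s[:2]
    print("mark px",og.mean(0).round(1),"rel",q.round(1),"r",np.hypot(*q).round(1),"angle",np.degrees(np.arctan2(q[1],q[0])).round(1))
    wc=[x for x in comps((0,0,170),(180,60,255),60)]
    for x in wc:
        (a,b),(ww,hh),_=cv2.minAreaRect(x.astype(np.float32))
        f=np.array([onf(p,45) for p in x]);mu=f.mean(0);u,sv,vt=np.linalg.svd(f-mu,full_matrices=False);ax=vt[0]*np.sign(vt[0]@[1,0.2])
        print("white px",x.mean(0).round(1),len(x),"dims",round(ww),round(hh),"face",mu.round(1),"axis deg",np.degrees(np.arctan2(ax[1],ax[0])).round(1),"radial deg",np.degrees(np.arctan2(*(mu-s[:2])[::-1])).round(1))
    return og.mean(0),wc
if __name__=="__main__":
    z=np.load("w3.npz");w=z["w"];W=dict(K=z["K"],p=z["p"],R=z["R"],fish=True)
    og,wc=measure(w,W);T=model(bot,"top");wp=max(wc,key=len).mean(0)
    print("tri mark",tri([T,W],[(422.0,253.8),og]),"tri white",tri([T,W],[(403.7,244.3),wp]))
E
python3 knob.py
```

```text
ring LSQ centre [15.7  0.6] R 65.3 enc 15.8 1.9 69.7
mark px [271.  266.7] rel [-2.5 41.8] r 41.9 angle 93.4
white px [309.8 269.7] 1771 dims 184 127 face [23.2  8.4] axis deg 79.4 radial deg 46.0
white px [329.  263.3] 498 dims 52 11 face [18.7 -5.4] axis deg -11.7 radial deg -63.1
white px [315.9 310.2] 368 dims 99 24 face [52.7  4.1] axis deg 95.6 radial deg 5.4
tri mark (array([ 543.6962278 , -322.89285977,   81.58408742]), [np.float64(0.5158812335017857), np.float64(0.5158812335016272)]) tri white (array([ 558.71910392, -282.18976095,  121.65821234]), [np.float64(7.043214849678763), np.float64(7.043214849678082)])
```

Request:
servo_tool(deltas=[[[0.0125,0.0005,0.0143],[0,0,0]],[[0.0125,0.0005,0.0143],[0,0,0]],[[0.0126,0.0006,0.0143],[0,0,0]],[[0,0,0],[0,-6,0]],[[0,0,0],[0,-6,0]],[[0,0,0],[0,-6,0]],[[0,0,0],[0,-6,0]],[[0,0,0],[0,-6,0]],[[0,0,0],[0,0,-6]],[[0,0,0],[0,0,-6]],[[0,0,0],[0,0,0]]], fingers=0.95)

```text
time: 12.72
tool_pos: [516.4, -246.5, 176.3]
tcp_rot: [-3.024, 0.511, 2.708]
contact_force: [0.5, -0.4, 0.5]
grip_width: 87.4
finger_force: 0.0
```

Run:
```python
from plant import bot
from h import *
W=model(bot,"wrist");w=bot.capture("wrist");np.savez("w4.npz",w=w,**W)
cv2.imwrite("pics/w4.png",cv2.cvtColor(w,cv2.COLOR_RGB2BGR))
o=bot.get_obs();R=Ro.from_euler("xyz",o["tcp_rot"]).as_matrix();print(o["tool_pos"].round(1),R.round(3).tolist(),o["joint_positions"].round(2))
c=np.array([561.6,-282.4,74.5]);y=np.radians(-38.44);n=np.array([-.5*np.cos(y),-.5*np.sin(y),.866])
for h in(0,11,36,45): print(h,proj(W,c+h*n).round(1))
```

```text
[ 516.5 -246.6  176.3] [[-0.791, 0.47, 0.391], [0.368, 0.877, -0.31], [-0.489, -0.102, -0.866]] [-0.54  0.26  1.93 -0.15  0.43 -1.53]
0 [319.  234.7]
11 [319.  238.5]
36 [319.1 248.4]
45 [319.1 252.4]
```

View pics/w4.png

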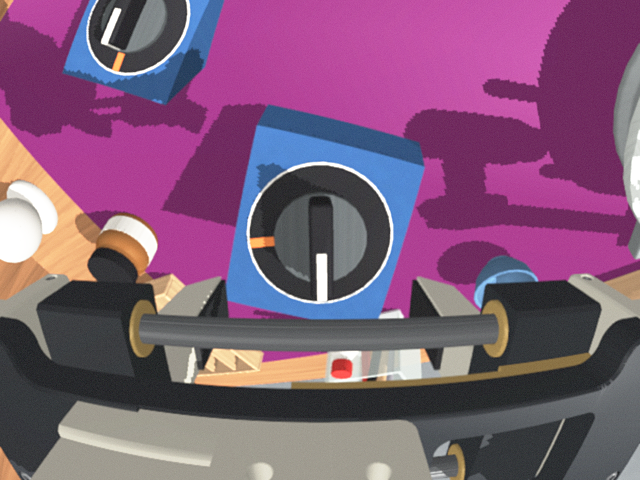

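The aligned view shows the bar vertical at column 321, with its white end at row 300 (up-slope). The mark is at (262,242) and the ring centre near (320,233), so the alignment is good. I'll refine the numbers before gripping.

```bash
cat > k2.py <<'E'
from h import *
c=np.array([561.6,-282.4,74.5]);yaw=np.radians(-38.44)
up=np.array([.866*np.cos(yaw),.866*np.sin(yaw),.5]);n=np.array([-.5*np.cos(yaw),-.5*np.sin(yaw),.866]);rt=np.cross(up,n)
def load(f):
    z=np.load(f);return z["w"],dict(K=z["K"],p=z["p"],R=z["R"],fish=True)
def onf(W,uv,h):
    d=ray(W,uv);X=W["p"]+d*((c+h*n-W["p"])@n)/(d@n);return np.array([(X-c)@up,(X-c)@rt])
def comp(w,lo,hi,box,amin=20):
    x0,y0,x1,y1=box;m=cv2.inRange(cv2.cvtColor(w,cv2.COLOR_RGB2HSV)[y0:y1,x0:x1],lo,hi)
    k,l,s,_=cv2.connectedComponentsWithStats(m);return [np.argwhere(l==i)[:,::-1]+[x0,y0] for i in range(1,k) if s[i,4]>amin]
def axis(W,x,h):
    f=np.array([onf(W,p,h) for p in x]);mu=f.mean(0);v=np.linalg.svd(f-mu,full_matrices=False)[2][0];v=v if v@mu>0 else -v
    return mu.round(1),np.degrees(np.arctan2(v[1],v[0])).round(1)
def report(f,box,hr=0):
    w,W=load(f);og=max(comp(w,(4,140,120),(20,255,255),box),key=len)
    # white parts: rim (big bounding box) and stripe (compact)
    ws=comp(w,(0,0,150),(180,70,255),box,40);rim=max(ws,key=lambda x:np.ptp(x[:,0]));ell=cv2.fitEllipse(rim.astype(np.float32))
    rp=np.array([onf(W,p,hr) for p in rim]);s=np.linalg.lstsq(np.c_[2*rp,np.ones(len(rp))],(rp**2).sum(1),rcond=None)[0]
    print("rim",s[:2].round(1),"R",np.sqrt(s[2]+s[:2]@s[:2]).round(1),"spread",np.std(np.linalg.norm(rp-s[:2],axis=1)).round(2))
    q=onf(W,og.mean(0),hr)-s[:2];ma=np.degrees(np.arctan2(q[1],q[0]));print("mark",og.mean(0).round(1),"r",np.hypot(*q).round(1),"deg",ma.round(1),"own axis",axis(W,og,hr))
    for x in ws:
        if np.ptp(x[:,0])<90: print("stripe",x.mean(0).round(1),len(x),axis(W,x,45),"centre",s[:2].round(1))
    return og.mean(0),ws,W
E
python3 - <<'E'
from k2 import *
a=report("w4.npz",(235,155,405,312))
w3,W3=load("w3.npz");s3=[x for x in comp(w3,(0,0,150),(180,70,255),(300,220,350,300),40)]
print([ (x.mean(0).round(1),len(x)) for x in s3])
o3=max(comp(w3,(4,140,120),(20,255,255),(225,150,410,325)),key=len).mean(0)
print("mark tri",[v for v in tri([W3,a[2]],[o3,a[0]])], "expect",(c).round(1))
m=lambda X:[((X-c)@up).round(1),((X-c)@rt).round(1),((X-c)@n).round(1)]
print("mark face",m(tri([W3,a[2]],[o3,a[0]])[0]))
st=min(a[1],key=lambda x:np.ptp(x[:,0])).mean(0);print("stripe tri face",[ (m(r[0]),r[1][0].round(1)) for r in [tri([W3,a[2]],[x.mean(0),st]) for x in s3]])
E
```

```text
rim [-2.9  0.4] R 51.8 spread 10.09
mark [261.9 241.8] r 45.3 deg 67.3 own axis (array([14.6, 42.3]), np.float64(73.2))
[(array([329. , 263.3]), 519)]
mark tri [array([ 543.65756671, -321.79363892,   83.80642648]), [np.float64(0.021827963760477933), np.float64(0.02182796376042135)]] expect [ 561.6 -282.4   74.5]
mark face [np.float64(13.7), np.float64(42.0), np.float64(2.8)]
stripe tri face [([np.float64(7.9), np.float64(-4.9), np.float64(-12.7)], np.float64(2.2))]
```

Run:
```python
from k2 import *
w,W=load("w4.npz");w3,W3=load("w3.npz")
wh=np.vstack(comp(w,(0,0,150),(180,70,255),(240,158,400,306),40))
st=wh[(abs(wh[:,0]-321)<9)&(wh[:,1]>250)&(wh[:,1]<299)]
rim=wh[np.linalg.norm((wh-[320.5,233])/[71,70],axis=1)>.93]
rp=np.array([onf(W,p,2.8) for p in rim]);s=np.linalg.lstsq(np.c_[2*rp,np.ones(len(rp))],(rp**2).sum(1),rcond=None)[0]
print("rim",len(rim),s[:2].round(1),np.sqrt(s[2]+s[:2]@s[:2]).round(1),np.std(np.linalg.norm(rp-s[:2],axis=1)).round(2))
og=max(comp(w,(4,140,120),(20,255,255),(235,155,405,312)),key=len)
q=onf(W,og.mean(0),2.8)-s[:2];print("mark deg",np.degrees(np.arctan2(q[1],q[0])).round(1),np.hypot(*q).round(1),axis(W,og,2.8))
for h in(40,45,50): print("stripe",h,axis(W,st,h),len(st),"rel centre",(axis(W,st,h)[0]-s[:2]).round(1))
s3=comp(w3,(0,0,150),(180,70,255),(300,220,350,300),40)[0]
print("w3",axis(W3,s3,45), "ext",st.min(0),st.max(0),s3.min(0),s3.max(0))
X,r=tri([W,W3],[(320.8,254),(321.5,240)]);print("inner end",[((X-c)@k).round(1) for k in(up,rt,n)],r)
```

```text
rim 1474 [ 0.1 -0.4] 55.1 0.81
mark deg 72.1 44.5 (array([13.7, 42. ]), np.float64(73.2))
stripe 40 (array([17.6, -5.4]), np.float64(-13.5)) 498 rel centre [17.5 -5. ]
stripe 45 (array([15.8, -4.9]), np.float64(-13.5)) 498 rel centre [15.7 -4.5]
stripe 50 (array([13.9, -4.5]), np.float64(-13.5)) 498 rel centre [13.8 -4.1]
w3 (array([18.7, -5.4]), np.float64(-11.5)) ext [316 253] [327 298] [319 238] [338 290]
inner end [np.float64(1.2), np.float64(-0.7), np.float64(44.1)] [np.float64(0.6536826253324627), np.float64(0.6536826253325453)]
```

Request:
servo_tool(deltas=[[[0.0002,0,0.0155],[0,0,-0.3]],[[0.0002,0,0.0155],[0,0,-0.3]],[[0.0002,0,0.0155],[0,0,-0.3]],[[0.0002,0,0.0155],[0,0,-0.3]],[[0.0002,0,0.0155],[0,0,0]],[[0,0,0.0155],[0,0,0]],[[0,0,0],[0,0,0]]], fingers=0.6)

```text
time: 13.65
tool_pos: [555.1, -275.9, 99.2]
tcp_rot: [-3.011, 0.5, 2.734]
contact_force: [-0.8, -1.1, -0.9]
grip_width: 55.1
finger_force: 0.0
```

```bash
cat > st.py <<'E'
from plant import bot
from k2 import *
o=bot.get_obs();R=Ro.from_euler("xyz",o["tcp_rot"]).as_matrix();P=o["tool_pos"]-c
print("face pos up,rt,n",[(P@k).round(1) for k in(up,rt,n)],"z.n",(R[:,2]@n).round(4),"toolx deg",np.degrees(np.arctan2(-R[:,0]@rt,-R[:,0]@up)).round(1),o["joint_positions"].round(2),o["contact_force"].round(1),o["moment"].round(2),o["time"])
E
python3 st.py
```

```text
face pos up,rt,n [np.float64(4.5), np.float64(-1.0), np.float64(25.9)] z.n -0.9999 toolx deg -13.2 [-0.55  0.46  1.89 -0.22  0.28 -1.49] [-0.8 -1.1 -0.9] [ 0.27  0.12 -0.02] 13.65
```

Joint 5 has reached its lower limit of 0.28, leaving the TCP 4 mm up-slope of the knob axis. I'll take out 3° of tilt and move it back onto the axis.

Request:
servo_tool(deltas=[[[0,0,0],[0,3,0]],[[0.0042,0,0],[0,0,0]],[[0,0,0],[0,0,0]],[[0,0,0],[0,0,0]]], fingers=0.5)

```text
time: 14.15
tool_pos: [550.7, -273.8, 98.1]
tcp_rot: [-3.014, 0.449, 2.727]
contact_force: [1.2, -0.3, -0.5]
grip_width: 46.0
finger_force: 0.0
```

```bash
python3 st.py
```

```text
face pos up,rt,n [np.float64(-0.2), np.float64(0.1), np.float64(27.4)] z.n -0.9982 toolx deg -13.2 [-0.55  0.46  1.86 -0.19  0.36 -1.51] [ 1.2 -0.3 -0.5] [ 0.17  0.03 -0.03] 14.15
```

Request:
servo_tool(deltas=[[[0,0,0.004],[0,0,0]],[[0,0,0],[0,0,0]]])

```text
time: 14.4
tool_pos: [552.3, -275.2, 94.1]
tcp_rot: [-3.014, 0.448, 2.727]
contact_force: [0.1, 0.1, 0.7]
grip_width: 45.8
finger_force: 0.0
```

Request:
servo_tool(deltas=[[[0,0,0],[0,0,0]],[[0,0,0],[0,0,0]],[[0,0,0],[0,0,0]],[[0,0,0],[0,0,0]],[[0,0,0],[0,0,0]]], fingers=0)

```text
time: 15.02
tool_pos: [552.8, -274.1, 94.4]
tcp_rot: [-3.015, 0.449, 2.727]
contact_force: [3.2, 6.3, 0.4]
grip_width: 15.7
finger_force: 30.0
```

```bash
python3 st.py
```

```text
face pos up,rt,n [np.float64(-0.5), np.float64(-1.0), np.float64(23.3)] z.n -0.9982 toolx deg -13.2 [-0.55  0.47  1.86 -0.19  0.36 -1.51] [3.2 6.3 0.4] [ 0.86 -0.24  0.28] 15.025
```

Request:
servo_tool(deltas=[[[0,0,0],[0,0,4.29]],[[0,0,0],[0,0,4.29]],[[0,0,0],[0,0,4.29]],[[0,0,0],[0,0,4.29]],[[0,0,0],[0,0,4.29]],[[0,0,0],[0,0,4.29]],[[0,0,0],[0,0,4.29]],[[0,0,0],[0,0,4.29]],[[0,0,0],[0,0,4.29]],[[0,0,0],[0,0,4.29]],[[0,0,0],[0,0,4.29]],[[0,0,0],[0,0,4.29]],[[0,0,0],[0,0,4.29]],[[0,0,0],[0,0,4.29]],[[0,0,0],[0,0,4.29]],[[0,0,0],[0,0,4.29]],[[0,0,0],[0,0,4.29]],[[0,0,0],[0,0,4.29]],[[0,0,0],[0,0,4.29]],[[0,0,0],[0,0,4.29]]])

```text
time: 17.52
tool_pos: [554.8, -273.3, 95.3]
tcp_rot: [2.694, 0.144, 1.167]
contact_force: [7.8, 12.8, 0.1]
grip_width: 15.9
finger_force: 30.2
```

```bash
python3 st.py
```

```text
face pos up,rt,n [np.float64(0.9), np.float64(-2.9), np.float64(23.5)] z.n -0.9984 toolx deg 72.7 [-0.55  0.47  1.86 -0.19  0.35 -0.01] [ 7.8 12.8  0.1] [ 1.94 -1.81  1.48] 17.525
```

Request:
servo_tool(deltas=[[[0,0,0],[0,0,0]],[[0,0,0],[0,0,0]],[[0,0,0],[0,0,0]]], fingers=0.5)

```text
time: 17.9
tool_pos: [552.1, -275.5, 94.4]
tcp_rot: [2.699, 0.147, 1.167]
contact_force: [-0.4, -0.3, -0.0]
grip_width: 41.5
finger_force: 0.0
```

Request:
servo_tool(deltas=[[[0,0,-0.02],[0,0,0]],[[0,0,-0.03],[0,0,0]],[[0,0,-0.03],[0,0,0]],[[0,0,0],[0,0,0]],[[0,0,0],[0,0,0]]], fingers=0.95)

```text
time: 18.52
tool_pos: [524.8, -252.2, 165.4]
tcp_rot: [2.699, 0.147, 1.167]
contact_force: [-0.7, -0.2, -0.3]
grip_width: 86.1
finger_force: 0.0
```

```bash
python3 st.py
python3 - <<'E'
from plant import bot
from k2 import *
W=model(bot,"wrist");w=bot.capture("wrist");np.savez("w5.npz",w=w,**W)
cv2.imwrite("pics/w5.png",cv2.cvtColor(w,cv2.COLOR_RGB2BGR))
print(proj(W,c+2.8*n),proj(W,c+45*n))
E
```

```text
face pos up,rt,n [np.float64(4.2), np.float64(-0.8), np.float64(102.6)] z.n -0.9981 toolx deg 72.6 [-0.54  0.31  1.87 -0.15  0.51 -0.05] [-0.7 -0.2 -0.3] [ 0.16  0.22 -0.02] 18.525
[322.51749939 240.03743782] [319.02461839 258.37647839]
```

View pics/w5.png

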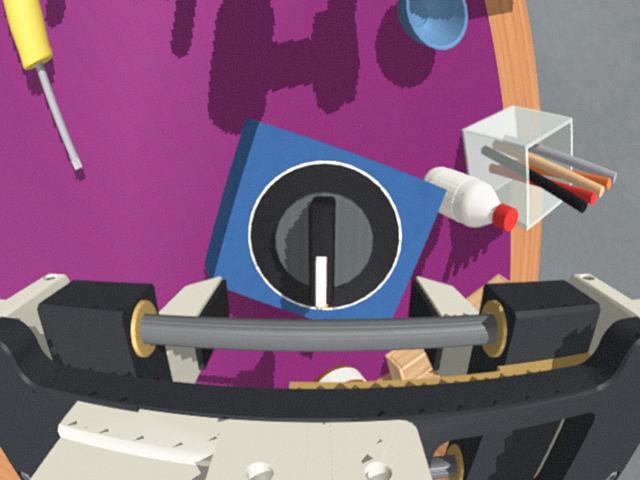

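The view along the bar shows the white stripe at (321,258–305), with orange only just visible behind its end near (318,306). I'll shift to see the mark unobstructed.

Request:
servo_tool(deltas=[[[-0.025,0,-0.012],[0,0,0]],[[-0.025,0,-0.012],[0,0,0]],[[-0.025,0,-0.012],[0,0,0]],[[-0.025,0,-0.012],[0,0,0]],[[0,0,0],[0,0,0]],[[0,0,0],[0,0,0]]])

```text
time: 19.32
tool_pos: [469.5, -328.6, 222.1]
tcp_rot: [2.701, 0.146, 1.167]
contact_force: [0.4, 0.8, 0.1]
grip_width: 87.3
finger_force: 0.0
```

Run:
```python
from plant import bot
from k2 import *
W=model(bot,"wrist");w=bot.capture("wrist");np.savez("w6.npz",w=w,**W)
p0=proj(W,c+2.8*n);p=p0.astype(int);print(p,proj(W,c+45*n))
crop=cv2.resize(w[max(p[1]-90,0):p[1]+110,p[0]-100:p[0]+100],(600,600),interpolation=cv2.INTER_CUBIC)
cv2.imwrite("pics/w6.png",cv2.cvtColor(crop,cv2.COLOR_RGB2BGR))
b=(p[0]-80,max(p[1]-80,0),p[0]+80,p[1]+90)
for x in comp(w,(4,120,110),(22,255,255),b,8): 
    q=onf(W,x.mean(0),2.8);print("org",x.mean(0).round(1),len(x),q.round(1),np.degrees(np.arctan2(q[1],q[0])).round(1),axis(W,x,2.8))
for x in comp(w,(0,0,150),(180,70,255),b,40): print("wht",x.mean(0).round(1),len(x),np.ptp(x,axis=0),axis(W,x,45))
w5,W5=load("w5.npz")
for x in comp(w5,(0,0,150),(180,70,255),(309,250,333,299),40): print("w5 wht",x.mean(0).round(1),len(x),np.ptp(x,axis=0),axis(W5,x,45))
```

```text
[323 105] [320.01324046 100.59209172]
org [323.8 160. ] 218 [13.9 42.3] 71.8 (array([13.9, 42.3]), np.float64(75.5))
wht [326.4 106.7] 1209 [138 134] (array([5.1, 2.1]), np.float64(6.7))
wht [321.5 122.5] 479 [ 9 47] (array([ 5.7, 14.6]), np.float64(72.6))
w5 wht [320.9 276.7] 461 [10 42] (array([ 4.8, 11.2]), np.float64(73.2))
```

View pics/w6.png

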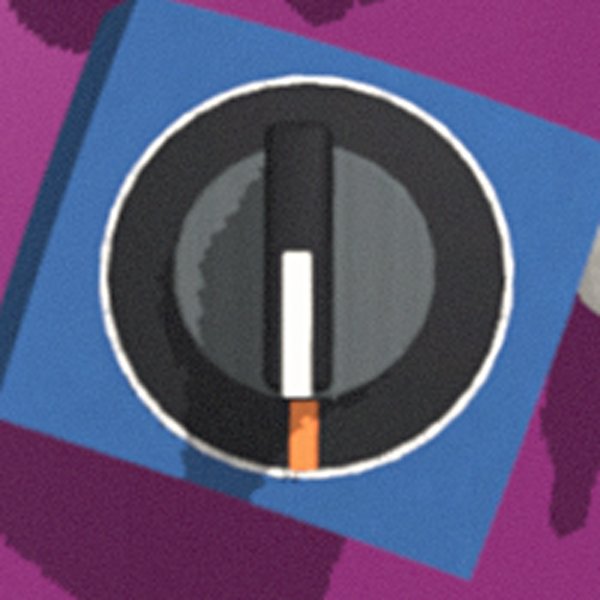

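The pointer (72.6–73.2°) and the mark (72°) line up to about 1°. I'll rise a little, recheck the table numerically and hand in.

Request:
servo_tool(deltas=[[[0,0,-0.03],[0,0,0]],[[0,0,-0.03],[0,0,0]],[[0,0,0],[0,0,0]],[[0,0,0],[0,0,0]],[[0,0,0],[0,0,0]],[[0,0,0],[0,0,0]]])

```text
time: 20.12
tool_pos: [449.1, -311.5, 276.1]
tcp_rot: [2.7, 0.146, 1.167]
contact_force: [0.6, -0.1, -0.7]
grip_width: 87.2
finger_force: 0.0
```

Run:
```python
from plant import bot
from h import *
t=bot.capture("top");T=model(bot,"top")
print([np.round(plane(T,x[1:],66)[:2],1) for x in blobs(t,(0,0,0),(180,255,80),(190,180,300,285),150)])
print("red",[ (x[0],np.round(plane(T,x[1:],75)[:2],1)) for x in blobs(t,(0,150,100),(6,255,255),(190,180,300,285),20)])
o=bot.get_obs();print(o["contact_force"].round(1),o["time"])
bot.close_job()
```

```text
[array([655.2, 150.3]), array([577.1, 165. ]), array([524.4, 104.4])]
red [(194, array([674.4,  69.6]))]
[-0.5 -0.4  0.1] 20.175
the job is handed in; nothing more can be done
```

I handed the job in at 20.2 s: the table is one click round clockwise with the red carrier at rest under the camera, the focus pointer is on the orange mark to about 1°, and the arm is clear of everything.

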